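# Load-test a valve spring on the lever tester

## Task

Load-test the loose valve spring: while the tester's lever is still locked, stand the spring upright and centred inside the rim of the tester's round seat and let go of it. Then flip the red safety catch over by its tab to free the lever, pull the handle bar towards you and down until the lever is fully down on its stops with the foot squeezing the spring, and finish while still holding it down there, since it springs back if let go. Do not force the lever against the catch, do not knock the spring over, and leave everything else on the bench where it is.

Things in the scene. Friction and masses are not known exactly. Their poses are not given: they have to be found in the camera images.
- tester: spring tester, fixed to the bench: green cast base 285 x 176 x 20 mm, small white load dial at its front, seat in the middle, lever behind it. Origin: on the bench under the seat's centre. Axes of it and of its points: x from the operator's side to the rear, y to its left, z up.
- spring_center (a point): centre (29 mm above its lower end) of the loose steel valve spring: a coil 34 mm across, 58 mm long, standing on the bench left of the tester, about 0.1 kg; z is its axis. Grip it round its sides like a cylinder, at half height or a little above. Along its axis it is a real spring, about 2.4 N per mm.
- seat_top (a point): centre of the flat top of the tester's seat, 56 mm above the bench: a round steel plate 62 mm across with a 3 mm high rim, 45 mm across inside, that locates the spring's lower end. A spring standing there has its centre 29 mm above this point. The plate is a scale pan and sinks under load; this point does not.
- seat (a joint): how far the scale pan (seat plate) has sunk (m), about 6 N per mm; it turns the dial's needle. About 0 with the spring merely standing on it, about 0.003 with the lever fully down and the spring squeezed.
- lever_hinge (a point): middle of the lever's hinge axis, 118 mm above the bench, 110 mm behind the seat's centre; the axis runs along the tester's y. The cheeks 62 mm to either side of it rise to 138 mm.
- lever (a joint): lever angle (rad): 0 parked (up, leaning 15 degrees back past vertical), 1.48 down on its stops (pointing forward, 20 degrees above level). Two steel arms 96 mm apart carry the handle bar. A return spring lifts it when let go: 2 N at the bar; the foot, 110 mm from the hinge, meets the spring at about 1.40 rad, then up to about 13 N. With the catch closed it moves about 0.03 rad at most.
- handle (a point): middle of the black handle bar at the lever's end, 190 mm from the hinge: a freely turning rubber sleeve 22 mm across, 74 mm long between the arms, level along the tester's y. Parked: 302 mm above the bench, 49 mm behind the hinge; down: 183 mm high, 179 mm in front of the hinge. As the sleeve turns, a gripper pinching it from above (a finger in front, one behind) can keep pointing down.
- catch (a joint): angle of the safety catch (rad), a rocker: 0 closed (its dark blade lies level in front of the lever's right arm and blocks it; it starts at 0 to 0.15), 1.35 fully flipped, on its end stop. The blade is clear of the arm from about 0.95 on. It stays where it is left (1 to 2 N at the tab).
- catch_tab (a point): push point on top of the catch's red thumb tab, 44 mm from the pivot. The tab, 24 mm wide (tester x), 50 mm long, sticks out to the tester's right (-y), 35 degrees up when closed, 42 degrees down when flipped. Closed fingertips pushing straight down 34 mm right (-y) of the pivot stay on it all the way, from about 24 mm above the pivot to 31 mm below.
- catch_pivot (a point): pivot of the catch on top of a narrow post (8 mm thick in y), 245 mm above the bench, 117 mm behind and 80 mm to the right of the seat's centre; its axis runs along the tester's x.
- thread_sealer_bottle: bystander, leave alone: white plastic bottle lying on its side, 53 mm thick, 122 mm long
- foam_cup: bystander, leave alone: white foam cup, 81 mm across, 94 mm high
- nylon_hammer: bystander, leave alone: hammer with yellow nylon faces and black grip lying on the bench, 299 mm long, 36 mm high
- screwdriver: bystander, leave alone: black-handled screwdriver lying on the bench, 200 mm long, 29 mm thick
- threadlock_bottle: bystander, leave alone: small red bottle standing upright, 24 x 40 x 80 mm
Not all that is in view belongs to the job. What is shaped like the part that bears spring_center but green is not meant.

How it is judged (in metres and radians):
On the way, in this order (a step that is already met when the one before it is completed fails the run):
1. the spring stands upright, centred inside the seat's rim, let go, with the lever still locked by the catch (horizontal distance between spring_center and seat_top below 0.007 m and angle between spring_center's own z axis and vertical below 0.1 rad and z of spring_center in the frame of seat_top between 0.022 and 0.033 m and contact force between the fingers and spring below 0.2 N and value of joint catch below 0.5 rad and value of joint lever below 0.1 rad), for 0.3 s.
2. the catch is flipped clear of the lever before the lever is pulled, the spring still standing on the seat (horizontal distance between spring_center and seat_top below 0.007 m and angle between spring_center's own z axis and vertical below 0.1 rad and z of spring_center in the frame of seat_top between 0.022 and 0.033 m and value of joint catch above 1 rad and value of joint lever below 0.15 rad), for 0.1 s.
3. the fingers hold the lever fully down on its stops and the scale carries the spring's load (value of joint lever above 1.455 rad and value of joint seat above 0.0019 m and contact force between the fingers and lever above 3 N), for 0.5 s.
At the end, for the whole second after the job is handed in: Fingers hold the lever on its stops (over 1.455 of 1.48 rad, still, pressing over 3 N), catch flipped (over 1.0 rad), spring upright on the seat (tilt under 0.1 rad, within 7 mm of centre) and squeezed so that the scale pan has sunk over 1.9 mm (all of step 3 and horizontal distance between spring_center and seat_top below 0.007 m and angle between spring_center's own z axis and vertical below 0.1 rad and z of spring_center in the frame of seat_top between 0.022 and 0.031 m and velocity of joint lever below 0.05 rad/s and value of joint catch above 1 rad); the arm keeps its last pose, push and grip.
It fails at once if the lever is forced against the closed catch (value of joint lever above 0.12 rad and value of joint catch below 0.6 rad).
It fails at once if the lever is leaned on hard while the catch blocks it (value of joint catch below 0.6 rad and contact force between the arm and lever above 25 N).
It fails at once if the spring is knocked over (angle between spring_center's own z axis and vertical above 0.6 rad).
It fails at once if a bystander is disturbed (distance of any of thread_sealer_bottle, foam_cup, nylon_hammer, screwdriver, threadlock_bottle from where it was at the start of the episode above 0.03 m).
It also fails if it takes over 66 s, if anything falls off the work surface, if the arm or the gripper's body presses on something with over 40 N, if the wrist force passes 120 N, or if a joint passes its speed limit or range.

## Robot

A 6-joint arm with a two-finger parallel gripper is mounted at the origin on a cart in front of the work surface, level with it; the furniture and walls round the work are solid. World frame = base frame: x ahead of the robot, y to its left, z up, the work surface at z = 0. Lengths are in mm, angles in rad, forces in N, time in s.
With the tool pointing down it reaches from about 250 to 775 mm from the base axis. Payload 4 kg.
Tool frame: the origin (TCP) lies between the finger pads; the fingertips stand 22 mm ahead of it and the grasp point (between the pads) lies 3 mm ahead of it; z points along the fingers, y is the line along which they close (so a half turn about z gives the same grasp; the last joint's range is limited). The gripper opens to 85 mm and grips with 20 to 120 N. Pads are 22 mm wide; open, the fingers measure 114 mm over their backs; the gripper's body (76 mm by 85 mm) begins 54 mm behind the grasp point. The pads swing forward as they close: fully open they stand 13 mm farther back than shut.
Start: joints at [-1.395, 0.087, 1.371, -0, 1.684, -0.103], TCP at [151.357, -528.778, 253.341] pointing down, gripper open.
Joint ranges: [-3.1, 3.1], [-0.76, 2.03], [0.27, 2.55], [-1.08, 4.22], [0.17, 2.65], [-2.57, 2.57]. Speed limits (rad/s): [2.79, 2.79, 3.14, 3.14, 3.14, 3.14].

## Interface

Orientations are given as a 3x3 rotation matrix whose columns are the frame's x, y, z axes.
In Python, from rig import ctrl gives the robot as it stands.
- The arm moves only by the tool arm_command, never from a script. Its arguments are lists of equal length, an entry for each row: "claw": the opening, from 0 (shut) to 1 (fully open); "dp": the shift along the tool's x, y, z as a fraction of full scale, a list of three; "angular": the turn, a rotation vector about the tool's x, y, z as a fraction of full scale, a list of three. A call has 1 to 8 rows; each row shifts and turns the commanded pose from where the row before left it, along the tool's axes as they then stand; what a row does not reach is not made up. Full scale, the value 1, is 0.025 m for a shift and 6 degrees for a turn. A row lasts 1/12 s, in which the tool goes at most 41.7 mm and 7.16 degrees, less where a joint would pass 70% of its speed; a pose out of reach is approached as far as the arm can. A call with a number of a shift or a turn outside -1 to 1 is refused whole. A call with a gripper value outside its range is refused whole. The fingers move at their own pace and stop on an object; "squeeze" is the grip in N (left out, the last holds). Time passes only in rows, so rows that do not move let the fingers close. It gives the time, the measured TCP pose, the force, the opening and the grip force at its end, in the units of the state.
- ctrl.get_obs(): the state, without advancing time (a new reading comes with each control period).
- ctrl.camera(name): name is "scene" or "top" or "wrist"; returns a dict with "frame" (400x640x3 uint8, red, green, blue), "mtx" (3x3 intrinsics, pixels), "eye" and "attitude" of the camera in the world; the wrist camera has in their place "hand_eye" (4x4, takes a point from camera to tool coordinates, whose origin is the TCP and whose axes are the flange's). Camera axes: x right, y up, looking along -z (the intrinsics and any distortion apply to the point x, -y, -z); pixel columns grow to the right and rows downward; lengths in mm; the calibration is good to about 2 mm. A picture is of the moment at which its call begins: read the wrist's pose just before it. There is no depth.
- ctrl.finish_job(): hands the job in; it is judged then, once.
Trained networks look in the newest picture that a camera, given by its name, has taken for a name from the list of things; names that differ only in an ending like _2 or _b are one class to them, and where a whole thing is asked for, a point or a joint stands for the part that bears it (a point fixed in the world has none). Each returns a list of dicts, best first, with "score" (0 to 1); they miss things now and then, are a little off and sometimes report something else, mostly with a low value. They report only what shows in the picture. A call takes as long as a camera call. They do not tell look-alikes from the thing itself.
- ctrl.look_for(camera, target): "xyz" ([x, y, z] in mm, in world coordinates, good to about 4 mm: the middle of the surface that is visible of it).
The state is a dict: "time_s": time; "qpos": joint angles; "joint_velocities": joint speeds; "joint_efforts": joint torques, N m; "ee_pos": TCP position; "tool_rot": TCP orientation; "wrist_force": force on the tool from outside, world axes, zero at the start; "wrist_torque": the same for the moment, N m; "opening": finger opening in mm; "gripper_force": force on a finger pad.
Only numpy, scipy, OpenCV 4.12 (cv2) and the standard library are available. Lean on these libraries where they do the work, as an engineer would, in place of code of your own. Each camera call takes 0.05 s, during which the arm holds its last target. There are 200 camera calls.

## Working session

There is one attempt and no reset: what is moved stays moved. The work goes in short steps, Python scripts to look and compute and a tool call to move; the robot and the scene stay as the last step left them, time stands still between calls to the robot, and variables do not carry over. Pictures are saved under pics/ and viewed, at most 12 in all, crops included, and the job is handed in when it is done.

Besides the shell and the picture viewer there is one more tool, called after "Request:" by a JSON object that holds its "fn" and its "kwargs", one argument or row to a line. arm_command: Moves the arm, as the interface text tells. Shift numbers are shares of 0.025 m and turn numbers shares of 6 degrees, none past 1 either way. Its arguments: {"type":"object","properties":{"claw":{"type":"array"},"dp":{"type":"array"},"angular":{"type":"array"},"squeeze":{"type":"number"}},"required":["claw","dp","angular"]}

```bash
mkdir -p pics; cat > h.py <<'E'
import numpy as np, cv2
from rig import ctrl
def cam(n,fn=None):
    o=ctrl.get_obs(); c=ctrl.camera(n)
    if fn: cv2.imwrite('pics/'+fn,c['frame'][:,:,::-1])
    return o,c
def pose(c,o):
    if 'hand_eye' in c:
        T=np.eye(4);T[:3,:3]=o['tool_rot'];T[:3,3]=o['ee_pos'];M=T@np.array(c['hand_eye']);return M[:3,:3],M[:3,3]
    return np.array(c['attitude']),np.array(c['eye'])
def onz(c,o,uv,z):
    R,e=pose(c,o);K=np.array(c['mtx']);p=np.linalg.inv(K)@[uv[0],uv[1],1];d=R@(p*[1,-1,-1]);return e+d*(z-e[2])/d[2]
def proj(c,o,P):
    R,e=pose(c,o);q=R.T@(np.array(P,float)-e);q=np.array(c['mtx'])@(q*[1,-1,-1]);return q[:2]/q[2]
E
python3 - <<'E'
from h import *
o=ctrl.get_obs(); print(o['tool_rot'],o['opening'])
for n in('scene','top'):
    o,c=cam(n,n+'0.png')
    print(n,c.keys(),np.round(c['eye']))
    for t in('tester','spring_center','seat_top','handle','catch_tab','catch_pivot','lever_hinge','threadlock_bottle','foam_cup','nylon_hammer','screwdriver','thread_sealer_bottle'):
        print(t,[(np.round(d['xyz']).tolist(),round(d['score'],2)) for d in ctrl.look_for(n,t)[:3]])
a=cv2.imread('pics/scene0.png');b=cv2.imread('pics/top0.png')
E
```

```text
[[ 9.61400314e-01  2.75153199e-01 -3.92127325e-04]
 [ 2.75153379e-01 -9.61397776e-01  2.22121949e-03]
 [ 2.34185309e-04 -2.24337627e-03 -9.99997456e-01]] 85.41795592795506
scene dict_keys(['frame', 'mtx', 'eye', 'attitude']) [-458.  642. 1386.]
tester [([583.0, -72.0, 40.0], 0.9)]
spring_center [([426.0, 271.0, 40.0], 0.59), ([649.0, 371.0, 47.0], 0.43)]
seat_top [([586.0, -70.0, 38.0], 0.89)]
handle [([639.0, -86.0, 239.0], 0.83)]
catch_tab [([606.0, -181.0, 252.0], 0.49)]
catch_pivot [([585.0, -73.0, 34.0], 0.77), ([641.0, -87.0, 239.0], 0.56)]
lever_hinge [([588.0, -72.0, 36.0], 0.64)]
threadlock_bottle [([652.0, 245.0, 37.0], 0.71)]
foam_cup [([586.0, 497.0, 63.0], 0.82)]
nylon_hammer []
screwdriver [([355.0, 394.0, 23.0], 0.83)]
thread_sealer_bottle [([585.0, -74.0, 34.0], 0.74), ([651.0, 370.0, 48.0], 0.56)]
top dict_keys(['frame', 'mtx', 'eye', 'attitude']) [ 132.  201. 1673.]
tester [([571.0, -77.0, 23.0], 0.79), ([645.0, -86.0, 238.0], 0.5)]
spring_center [([436.0, 272.0, 52.0], 0.48)]
seat_top [([568.0, -78.0, 21.0], 0.88)]
handle [([644.0, -87.0, 240.0], 0.82), ([588.0, 507.0, 54.0], 0.58)]
catch_tab [([612.0, -180.0, 257.0], 0.5)]
catch_pivot [([572.0, -75.0, 22.0], 0.86)]
lever_hinge [([574.0, -77.0, 22.0], 0.78)]
threadlock_bottle [([655.0, 240.0, 42.0], 0.42)]
foam_cup [([584.0, 506.0, 50.0], 0.83)]
nylon_hammer [([441.0, -368.0, 24.0], 0.79)]
screwdriver [([355.0, 392.0, 22.0], 0.68)]
thread_sealer_bottle [([662.0, 367.0, 46.0], 0.72)]
```

View pics/top0.png

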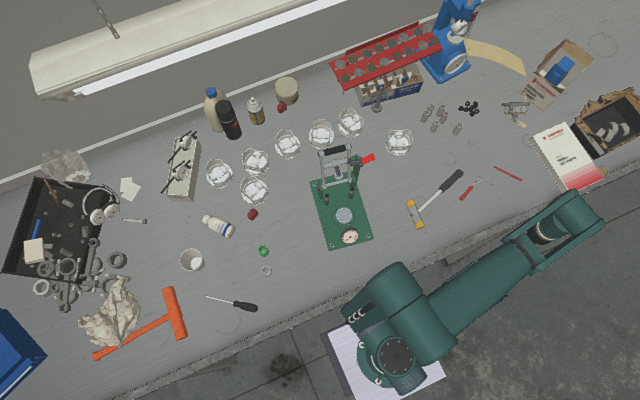

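View pics/scene0.png

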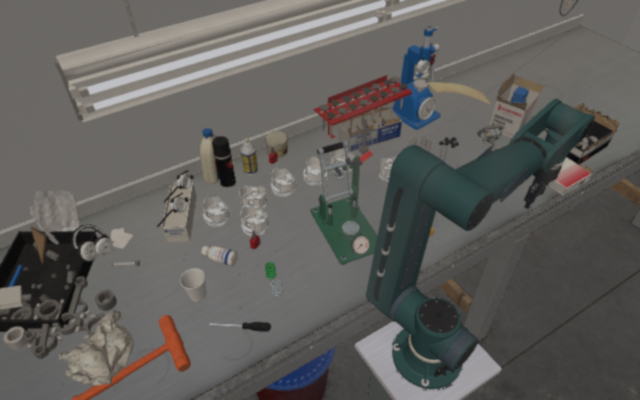

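The top view shows the tester's seat at about (344,214), its handle bar at (334,149) and the red tab at (367,159). The steel spring is at (266,271) and the green look-alike at (264,251); in the scene view they are at (276,288) and (270,268).

```bash
python3 - <<'E'
from h import *
o,c=cam('top');o2,s=cam('scene')
print('steel',onz(c,o,(266,271),40)[:2],onz(s,o2,(277,287),29)[:2]); print('green',onz(c,o,(264,251),40)[:2],onz(s,o2,(270,269),29)[:2])
print('seat',onz(c,o,(344,214),56)[:2],'bar',onz(c,o,(334,149),302)[:2],'tab',onz(c,o,(367,159),270)[:2])
f=c['frame'];cv2.imwrite('pics/tc.png',np.hstack([cv2.resize(f[130:255,295:390],None,fx=4,fy=4,interpolation=2),cv2.resize(f[235:285,240:290],(400,500),interpolation=2)])[:,:,::-1])
E
```

```text
steel [434.01998997 271.61446822] [436.68861113 268.86817078]
green [504.82812332 250.83003434] [514.08721228 253.68531816]
seat [509.54411462 -73.11650114] bar [667.19207886 -95.22601344] tab [ 601.70886861 -187.99245417]
```

View pics/tc.png

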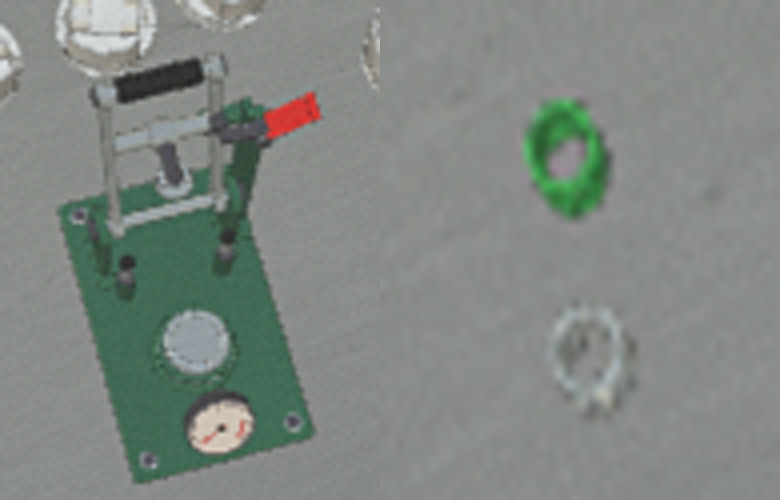

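The crop shows the base corners clearly, and the steel spring is the lower ring. I'll compute the tester's yaw next.

```bash
python3 - <<'E'
from h import *
o,c=cam('top')
P=lambda u,v,z:onz(c,o,(295+(u-1.5)/4,130+(v-1.5)/4),z)[:2]
FL,FR,RL=P(137,483,20),P(313,435,20),P(62,205,20)
a=RL-FL;b=FL-FR;print(np.linalg.norm(a),np.linalg.norm(b),np.degrees([np.arctan2(a[1],a[0]),np.arctan2(-b[0],b[1])]))
print('base centre',(FR+RL)/2,'seat',P(197,342,56),'bar',P(160,80,302),'barends',P(118,89,302),P(203,71,302))
E
```

```text
282.6590258511165 170.86724843160826 [-9.46744126 -8.58453542]
base centre [540.46148269 -76.63715674] seat [505.80008714 -70.86164778] bar [664.32194907 -96.17633912] barends [671.03688665 -61.27876232] [ 657.24931606 -131.94580713]
```

Request:
{"fn": "arm_command", "kwargs": {
  "claw": [1,1,1,1,1,1,1,1],
  "dp": [
    [0,-1,0],
    [0,-1,0],
    [0,-1,0],
    [0,-1,0],
    [0,-1,0],
    [0,-1,0],
    [0,-1,0],
    [0,-1,0]
  ],
  "angular": [
    [0,0,0],
    [0,0,0],
    [0,0,0],
    [0,0,0],
    [0,0,0],
    [0,0,0],
    [0,0,0],
    [0,0,0]
  ]
}}

```text
time_s: 2.12
ee_pos: [96.0, -335.3, 253.3]
tool_rot: [[0.961, 0.275, 0.0], [0.275, -0.961, -0.0], [-0.0, 0.0, -1.0]]
wrist_force: [0.4, 0.1, 1.0]
opening: 85.9
gripper_force: 0.0
```

Request:
{"fn": "arm_command", "kwargs": {
  "claw": [1,1,1,1,1,1,1,1],
  "dp": [
    [1,-0.4,0],
    [1,-0.4,0],
    [1,-0.4,0],
    [1,-0.4,0],
    [1,-0.8,0],
    [1,-0.8,0],
    [1,-0.8,0],
    [1,-0.8,0]
  ],
  "angular": [
    [0,0,0],
    [0,0,0],
    [0,0,0],
    [0,0,0],
    [0,0,0],
    [0,0,0],
    [0,0,0],
    [0,0,0]
  ]
}}

```text
time_s: 2.78
ee_pos: [256.1, -164.8, 253.6]
tool_rot: [[0.962, 0.274, 0.001], [0.274, -0.962, -0.001], [0.001, 0.001, -1.0]]
wrist_force: [1.1, -0.3, -0.2]
opening: 85.1
gripper_force: 0.0
```

Request:
{"fn": "arm_command", "kwargs": {
  "claw": [1,1,1,1,1,1,1,1],
  "dp": [
    [1,-1,0],
    [1,-1,0],
    [1,-1,0],
    [1,-1,0],
    [1,-1,0],
    [1,-1,0],
    [1,-1,0.3],
    [1,-1,0.6]
  ],
  "angular": [
    [0,0,0],
    [0,0,0],
    [0,0,0],
    [0,0,0],
    [0,0,0],
    [0,0,0],
    [0,0,0],
    [0,0,0]
  ]
}}

```text
time_s: 3.45
ee_pos: [394.4, 83.3, 232.8]
tool_rot: [[0.961, 0.276, 0.006], [0.276, -0.961, 0.0], [0.006, 0.002, -1.0]]
wrist_force: [0.9, -0.5, -0.1]
opening: 85.6
gripper_force: 0.0
```

Request:
{"fn": "arm_command", "kwargs": {
  "claw": [1,1,1,1,1,1,1],
  "dp": [
    [0.6,-1,0.6],
    [0.6,-1,0.6],
    [0.6,-1,0.6],
    [0.5,-1,0.6],
    [0,0,0.3],
    [0,0,0],
    [0,0,0]
  ],
  "angular": [
    [0,0,0],
    [0,0,0],
    [0,0,0],
    [0,0,0],
    [0,0,0],
    [0,0,0],
    [0,0,0]
  ]
}}

```text
time_s: 4.03
ee_pos: [420.2, 192.7, 163.0]
tool_rot: [[0.961, 0.276, -0.001], [0.276, -0.961, -0.001], [-0.001, 0.001, -1.0]]
wrist_force: [-0.2, 0.7, 0.4]
opening: 85.8
gripper_force: 0.0
```

```bash
python3 - <<'E'
from h import *
o,c=cam('wrist','w1.png');print(o['ee_pos'],o['time_s'],o['qpos'])
print(proj(c,o,(435,270,58)),proj(c,o,np.array(o['ee_pos'])+[0,0,-80]))
print([(np.round(d['xyz'],1).tolist(),round(d['score'],2)) for d in ctrl.look_for('wrist','spring_center')])
E
```

```text
[420.19350816 192.7196874  162.97000619] 4.0333 [ 3.07758252e-01 -7.23538085e-02  1.71161410e+00 -7.33178527e-04
  1.50382407e+00  1.59947747e+00]
[236.81275314 161.0012294 ] [323.26721282 213.21931071]
[([514.7, 261.3, 52.9], 0.94), ([436.9, 274.0, 44.9], 0.8)]
```

View pics/w1.png

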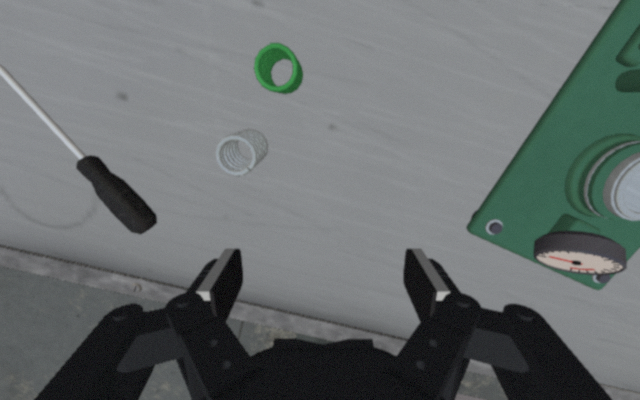

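The wrist view shows the steel spring's top ring at about (236,156) and its base at about (252,145). The green look-alike is at (278,68).

```bash
python3 - <<'E'
from h import *
o,c=cam('wrist');f=c['frame']
a=onz(c,o,(236.5,156),58);b=onz(c,o,(251.5,145),1);print(a,b,proj(c,o,(a[0],a[1],0)))
d=(np.r_[a[:2],40]-o['ee_pos'])@np.array(o['tool_rot']);print(d)
E
```

```text
[439.83522479 271.16439287  58.        ] [440.16874071 272.72993876   1.        ] [253.19780548 145.60553142]
[ 39.45731875 -70.63718953 124.39904806]
```

Request:
{"fn": "arm_command", "kwargs": {
  "claw": [1,1,1,1,1,1,1],
  "dp": [
    [0.4,-0.7,0.2],
    [0.4,-0.7,0.4],
    [0.4,-0.74,0.6],
    [0.4,-0.7,0.6],
    [0,0,0.5],
    [0,0,0.2],
    [0,0,0]
  ],
  "angular": [
    [0,0,0],
    [0,0,0],
    [0,0,0],
    [0,0,0],
    [0,0,0],
    [0,0,0],
    [0,0,0]
  ]
}}

```text
time_s: 4.77
ee_pos: [439.1, 271.4, 100.0]
tool_rot: [[0.962, 0.274, -0.002], [0.274, -0.962, -0.001], [-0.002, 0.001, -1.0]]
wrist_force: [-0.2, 0.8, 0.6]
opening: 85.4
gripper_force: 0.0
```

```bash
python3 - <<'E'
from h import *
o,c=cam('wrist','w2.png');print(o['ee_pos'],o['time_s'])
print(proj(c,o,(440,271.5,58)),proj(c,o,(440,271.5,0)))
E
```

```text
[439.05087713 271.40151846 100.00038356] 4.7667
[323.68958854 234.2308049 ] [323.40587952 203.07111099]
```

View pics/w2.png

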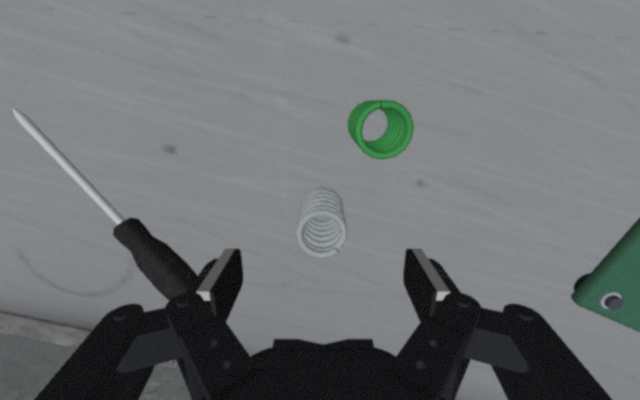

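The spring's top ring is at (322,234), right where it was predicted, and the screwdriver is clear. I'll descend and grip.

Request:
{"fn": "arm_command", "kwargs": {
  "claw": [1,1,1,1,1,1,0.5,0],
  "dp": [
    [0,0,0.7],
    [0,0,0.8],
    [0,0,0.7],
    [0,0,0.35],
    [0,0,0],
    [0,0,0],
    [0,0,0],
    [0,0,0]
  ],
  "angular": [
    [0,0,0],
    [0,0,0],
    [0,0,0],
    [0,0,0],
    [0,0,0],
    [0,0,0],
    [0,0,0],
    [0,0,0]
  ],
  "squeeze": 25
}}

```text
time_s: 5.48
ee_pos: [440.7, 272.8, 38.8]
tool_rot: [[0.961, 0.275, 0.003], [0.275, -0.961, 0.001], [0.003, -0.0, -1.0]]
wrist_force: [-0.0, -0.1, -0.3]
opening: 64.0
gripper_force: 0.0
```

Request:
{"fn": "arm_command", "kwargs": {
  "claw": [0,0,0,0,0,0],
  "dp": [
    [0,0,0],
    [0,0,0],
    [0,0,0],
    [0,0,0],
    [0,0,0],
    [0,0,0]
  ],
  "angular": [
    [0,0,0],
    [0,0,0],
    [0,0,0],
    [0,0,0],
    [0,0,0],
    [0,0,0]
  ]
}}

```text
time_s: 5.98
ee_pos: [440.0, 272.6, 37.9]
tool_rot: [[0.961, 0.275, 0.001], [0.275, -0.961, 0.0], [0.001, 0.0, -1.0]]
wrist_force: [-0.2, -0.3, 5.9]
opening: 33.2
gripper_force: 25.3
```

Request:
{"fn": "arm_command", "kwargs": {
  "claw": [0,0,0,0,0,0,0,0],
  "dp": [
    [0,0,-0.5],
    [0,0,-0.9],
    [0,0,-0.9],
    [0,0,-0.9],
    [0,0,-0.9],
    [0,0.3,-0.4],
    [0,0.7,0],
    [0,0.8,0]
  ],
  "angular": [
    [0,0,0],
    [0,0,0],
    [0,0,0],
    [0,0,0],
    [0,0,0],
    [0,0,0],
    [0,0,0],
    [0,0,0]
  ]
}}

```text
time_s: 6.65
ee_pos: [452.0, 229.0, 149.6]
tool_rot: [[0.961, 0.277, 0.001], [0.277, -0.961, 0.0], [0.001, 0.0, -1.0]]
wrist_force: [-0.3, -0.5, -2.1]
opening: 32.9
gripper_force: 25.1
```

Request:
{"fn": "arm_command", "kwargs": {
  "claw": [0,0,0,0,0,0,0,0],
  "dp": [
    [0,0.8,0],
    [0,0.8,0],
    [0,0.8,0],
    [0,0.8,0],
    [0,0.8,0],
    [0,0.8,0],
    [0,0.8,0],
    [0,0.8,0]
  ],
  "angular": [
    [0,0,0.6],
    [0,0,0.6],
    [0,0,0.6],
    [0,0,0.6],
    [0,0,0.6],
    [0,0,0.6],
    [0,0,0.6],
    [0,0,0]
  ]
}}

```text
time_s: 7.32
ee_pos: [460.5, 69.6, 148.1]
tool_rot: [[0.987, -0.163, -0.002], [-0.163, -0.987, -0.0], [-0.002, 0.001, -1.0]]
wrist_force: [-0.0, 0.7, -0.8]
opening: 33.4
gripper_force: 25.1
```

```bash
python3 - <<'E'
from h import *
o=ctrl.get_obs();p=np.array(o['ee_pos']);R=np.array(o['tool_rot']);print(p,np.degrees(np.arctan2(R[1,0],R[0,0])),o['time_s'],o['opening'])
print(R.T@(np.array([506,-71,150])-p)/25)
E
```

```text
[460.46322311  69.6108729  148.07607469] -9.360736627744743 7.3167 33.443706385805996
[ 2.71185826  5.25334298 -0.07848394]
```

Request:
{"fn": "arm_command", "kwargs": {
  "claw": [0,0,0,0,0,0,0,0],
  "dp": [
    [0.2,0.8,0],
    [0.2,0.8,0],
    [0.2,0.8,0],
    [0,0.8,0],
    [0,0.8,0],
    [0,0.6,0],
    [0,0.3,0],
    [0,0,0]
  ],
  "angular": [
    [0,0,0],
    [0,0,0],
    [0,0,0],
    [0,0,0],
    [0,0,0],
    [0,0,0],
    [0,0,0],
    [0,0,0]
  ]
}}

```text
time_s: 7.98
ee_pos: [455.6, -53.6, 148.5]
tool_rot: [[0.987, -0.163, -0.002], [-0.163, -0.987, -0.0], [-0.002, 0.0, -1.0]]
wrist_force: [-0.2, -0.3, -1.9]
opening: 32.7
gripper_force: 25.1
```

Request:
{"fn": "arm_command", "kwargs": {
  "claw": [0,0],
  "dp": [
    [0,0,0],
    [0,0,0]
  ],
  "angular": [
    [0,0,0],
    [0,0,0]
  ]
}}

```text
time_s: 8.15
ee_pos: [456.2, -51.6, 149.2]
tool_rot: [[0.987, -0.16, -0.001], [-0.16, -0.987, 0.001], [-0.001, -0.001, -1.0]]
wrist_force: [-0.2, 0.2, -0.8]
opening: 32.9
gripper_force: 25.1
```

```bash
python3 - <<'E'
from h import *
o,c=cam('wrist','w3.png');p=np.array(o['ee_pos']);R=np.array(o['tool_rot']);print(p,np.degrees(np.arctan2(R[1,0],R[0,0])),o['time_s'],o['opening'])
print(R.T@(np.array([506,-71,150])-p), proj(c,o,(506,-71,59)),proj(c,o,(p[0],p[1],p[2]-38)),proj(c,o,(p[0],p[1],p[2]+20)))
for t in ('seat_top','catch_tab','handle'): print(t,[(np.round(d['xyz'],1).tolist(),round(d['score'],2)) for d in ctrl.look_for('wrist',t)])
E
```

```text
[456.24193239 -51.58663192 149.17139795] -9.197714359596162 8.15 32.9459764427065
[52.22086733 11.20986845 -0.86637098] [338.84050291 142.63411257] [323.84109312 238.13711509] [324.23404185 300.09952704]
seat_top [([528.5, -75.9, 20.0], 0.77), ([413.4, -308.0, 29.5], 0.25), ([458.4, -50.3, 154.0], 0.21)]
catch_tab [([460.6, -51.5, 153.2], 0.59)]
handle []
```

View pics/w3.png

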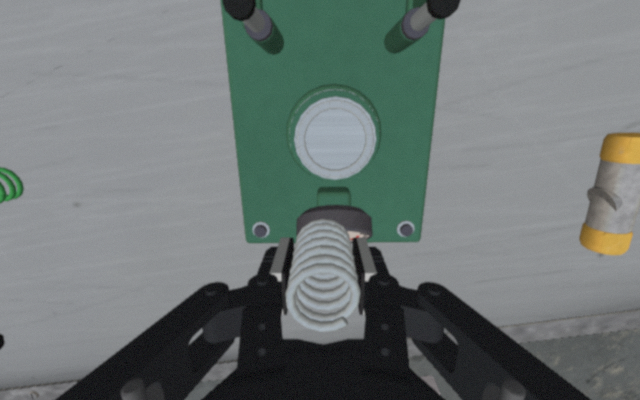

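The seat plate is centred at about (335,138), and the base edges are level in the image, so the yaw is right. The spring's top ring is at (323,299), centred in the grip.

```bash
python3 - <<'E'
from h import *
o,c=cam('wrist');p=np.array(o['ee_pos']);R=np.array(o['tool_rot'])
f=c['frame'].astype(int);m=((f.min(2)>135)).astype(np.uint8);m[:90]=0;m[190:]=0;m[:,:280]=0;m[:,390:]=0
m=cv2.morphologyEx(m,cv2.MORPH_CLOSE,np.ones((5,5)))
cn=max(cv2.findContours(m,0,1)[0],key=cv2.contourArea);e=cv2.fitEllipse(cv2.convexHull(cn));print(e)
P=onz(c,o,e[0],58);print(P,R.T@(P-p))
FL=onz(c,o,(248,242),20);FR=onz(c,o,(420,241),20);d=FL-FR;print(np.linalg.norm(d),np.degrees(np.arctan2(-d[0],d[1])))
E
```

```text
((334.85052490234375, 137.8739776611328), (79.6710433959961, 81.45841217041016), 35.2744255065918)
[510.04122585 -68.5350248   58.        ] [55.60232749  8.3015511  91.53216415]
170.49226778147286 -8.73009942270485
```

Request:
{"fn": "arm_command", "kwargs": {
  "claw": [0,0,0,0,0,0,0,0],
  "dp": [
    [0.5,0.13,0],
    [0.8,0.1,0],
    [0.6,0.1,0],
    [0.32,0,0],
    [0,0,0.6],
    [0,0,0.7],
    [0,0,0.3],
    [0,0,0]
  ],
  "angular": [
    [0,0,0],
    [0,0,0],
    [0,0,0],
    [0,0,0],
    [0,0,0],
    [0,0,0],
    [0,0,0],
    [0,0,0]
  ]
}}

```text
time_s: 9.07
ee_pos: [508.0, -68.5, 106.9]
tool_rot: [[0.987, -0.16, -0.006], [-0.16, -0.987, 0.001], [-0.006, -0.0, -1.0]]
wrist_force: [-0.6, -0.1, -1.3]
opening: 33.0
gripper_force: 25.1
```

Request:
{"fn": "arm_command", "kwargs": {
  "claw": [0,0],
  "dp": [
    [0,0,0],
    [0,0,0]
  ],
  "angular": [
    [0,0,0],
    [0,0,0]
  ]
}}

```text
time_s: 9.23
ee_pos: [510.3, -69.2, 110.5]
tool_rot: [[0.987, -0.16, 0.001], [-0.16, -0.987, -0.0], [0.002, 0.0, -1.0]]
wrist_force: [0.0, -0.5, -1.1]
opening: 33.1
gripper_force: 25.1
```

```bash
python3 - <<'E'
from h import *
o,c=cam('wrist','w4.png');p=np.array(o['ee_pos']);R=np.array(o['tool_rot']);print(p,o['time_s'])
print(R.T@(np.array([510,-68.5,94])-p),proj(c,o,(510,-68.5,59)))
for a in (0,90,180,270): print(proj(c,o,(510+31*np.cos(np.radians(a)),-68.5+31*np.sin(np.radians(a)),56)))
E
```

```text
[510.26137719 -69.22797046 110.54294686] 9.2333
[-0.39991671 -0.67984651 16.54222552] [322.71842495 229.52064723]
[315.09743879 184.53501507]
[278.25027164 234.19686083]
[329.61774968 266.64700865]
[367.90840485 220.96614887]
```

View pics/w4.png

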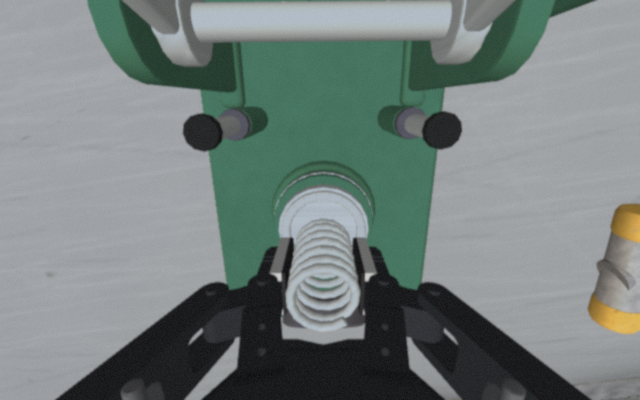

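The visible plate edges (left 279, right 368, top 186) match the prediction, so the spring is over the seat. I'll lower it now.

Request:
{"fn": "arm_command", "kwargs": {
  "claw": [0,0,0,0,0,0],
  "dp": [
    [0,0,0.3],
    [0,0,0.2],
    [0,0,0.1],
    [0,0,0.06],
    [0,0,0],
    [0,0,0]
  ],
  "angular": [
    [0,0,0],
    [0,0,0],
    [0,0,0],
    [0,0,0],
    [0,0,0],
    [0,0,0]
  ]
}}

```text
time_s: 9.78
ee_pos: [509.6, -69.2, 93.3]
tool_rot: [[0.987, -0.16, -0.0], [-0.16, -0.987, 0.0], [-0.0, 0.0, -1.0]]
wrist_force: [-2.0, 0.8, 1.9]
opening: 32.8
gripper_force: 25.4
```

Request:
{"fn": "arm_command", "kwargs": {
  "claw": [0.4,0.42,0.44,0.47,0.5,0.54,0.58,0.58],
  "dp": [
    [0,0,0],
    [0,0,0],
    [0,0,0],
    [0,0,0],
    [0,0,0],
    [0,0,0],
    [0,0,0],
    [0,0,0]
  ],
  "angular": [
    [0,0,0],
    [0,0,0],
    [0,0,0],
    [0,0,0],
    [0,0,0],
    [0,0,0],
    [0,0,0],
    [0,0,0]
  ]
}}

```text
time_s: 10.45
ee_pos: [509.8, -69.3, 93.0]
tool_rot: [[0.987, -0.16, 0.0], [-0.16, -0.987, -0.0], [0.0, 0.0, -1.0]]
wrist_force: [0.2, 0.1, -0.8]
opening: 49.5
gripper_force: 0.0
```

Request:
{"fn": "arm_command", "kwargs": {
  "claw": [0.6,0.62,0.62,0.62,0.62,0.62,0.62,0.62],
  "dp": [
    [0,0,0],
    [0,0,0],
    [0,0,-0.2],
    [0,0,-0.5],
    [0,0,-0.8],
    [0,0,-1],
    [0,0,-1],
    [0,0,-1]
  ],
  "angular": [
    [0,0,0],
    [0,0,0],
    [0,0,0],
    [0,0,0],
    [0,0,0],
    [0,0,0],
    [0,0,0],
    [0,0,0]
  ]
}}

```text
time_s: 11.12
ee_pos: [509.6, -69.2, 207.0]
tool_rot: [[0.987, -0.16, 0.0], [-0.16, -0.987, -0.0], [0.0, 0.0, -1.0]]
wrist_force: [0.5, 0.3, 0.7]
opening: 52.9
gripper_force: 0.0
```

Request:
{"fn": "arm_command", "kwargs": {
  "claw": [0.62,0.62,0.62,0.62],
  "dp": [
    [-1,0,-0.5],
    [-1,0,0],
    [0,0,0],
    [0,0,0]
  ],
  "angular": [
    [0,0,0],
    [0,0,0],
    [0,0,0],
    [0,0,0]
  ]
}}

```text
time_s: 11.45
ee_pos: [460.1, -61.1, 218.9]
tool_rot: [[0.987, -0.16, 0.002], [-0.16, -0.987, -0.001], [0.002, 0.0, -1.0]]
wrist_force: [0.6, 0.4, -0.3]
opening: 52.9
gripper_force: 0.0
```

```bash
python3 - <<'E'
from h import *
o,c=cam('wrist','w5.png');p=np.array(o['ee_pos']);R=np.array(o['tool_rot']);print(p,o['time_s'])
print(proj(c,o,(510,-68.5,59)),proj(c,o,(510,-68.5,114)))
E
```

```text
[460.0690667  -61.12825328 218.89886452] 11.45
[322.69874012 135.03873571] [322.69020892 142.62031514]
```

View pics/w5.png

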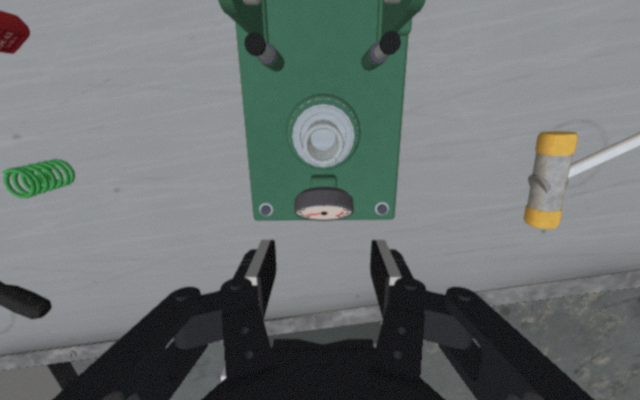

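The spring stands centred, with its top at (323,143) where predicted. Next is the catch: raise, turn the gripper by 90 degrees, and move to the right.

Request:
{"fn": "arm_command", "kwargs": {
  "claw": [0,0,0,0,0,0,0,0],
  "dp": [
    [0,0,-0.5],
    [0,0,-0.5],
    [0,0,-0.5],
    [0,0,-0.5],
    [0,0,-0.5],
    [0,0,-0.5],
    [0,0,-0.5],
    [0,0,-0.5]
  ],
  "angular": [
    [0,0,-1],
    [0,0,-1],
    [0,0,-1],
    [0,0,-1],
    [0,0,-1],
    [0,0,-1],
    [0,0,-1],
    [0,0,-1]
  ]
}}

```text
time_s: 12.17
ee_pos: [461.3, -61.4, 318.1]
tool_rot: [[0.776, 0.63, -0.001], [0.63, -0.776, 0.0], [-0.001, -0.001, -1.0]]
wrist_force: [-0.6, -0.3, 0.6]
opening: -0.0
gripper_force: 0.0
```

Request:
{"fn": "arm_command", "kwargs": {
  "claw": [0,0,0,0,0,0,0,0],
  "dp": [
    [0,0,0],
    [0,0,0],
    [0,0,0],
    [0,0,0],
    [0,0,0],
    [0,0,0],
    [0,0,0],
    [0,0,0]
  ],
  "angular": [
    [0,0,-1],
    [0,0,-1],
    [0,0,-1],
    [0,0,-1],
    [0,0,-1],
    [0,0,-1],
    [0,0,-1],
    [0,0,0]
  ]
}}

```text
time_s: 12.83
ee_pos: [461.3, -61.4, 317.4]
tool_rot: [[0.159, 0.987, -0.001], [0.987, -0.159, 0.0], [0.0, -0.001, -1.0]]
wrist_force: [0.4, -1.3, -0.6]
opening: -0.2
gripper_force: 0.0
```

Request:
{"fn": "arm_command", "kwargs": {
  "claw": [0,0,0,0,0,0,0,0],
  "dp": [
    [-0.8,0,0],
    [-0.9,0,0],
    [-0.9,0,0],
    [-0.9,0,0],
    [-0.9,0,0],
    [-0.9,0,0],
    [-0.9,0,0],
    [0,0,0]
  ],
  "angular": [
    [0,0,0],
    [0,0,0],
    [0,0,0],
    [0,0,0],
    [0,0,0],
    [0,0,0],
    [0,0,0],
    [0,0,0]
  ]
}}

```text
time_s: 13.5
ee_pos: [435.4, -217.7, 317.1]
tool_rot: [[0.168, 0.986, -0.002], [0.986, -0.168, -0.001], [-0.001, -0.002, -1.0]]
wrist_force: [-0.3, -0.2, -0.8]
opening: 0.2
gripper_force: 0.0
```

Request:
{"fn": "arm_command", "kwargs": {
  "claw": [0,0,0,0,0,0,0,0],
  "dp": [
    [0,1,0],
    [0,1,0],
    [0,1,0],
    [0,1,0],
    [0,1,0],
    [0,1,0],
    [0,0.6,0],
    [0,0,0]
  ],
  "angular": [
    [0,0,0],
    [0,0,0],
    [0,0,0],
    [0,0,0],
    [0,0,0],
    [0,0,0],
    [0,0,0],
    [0,0,0]
  ]
}}

```text
time_s: 14.17
ee_pos: [601.2, -240.2, 315.3]
tool_rot: [[0.161, 0.987, -0.002], [0.987, -0.161, 0.002], [0.001, -0.002, -1.0]]
wrist_force: [-0.9, 0.7, -1.1]
opening: 0.4
gripper_force: 0.0
```

```bash
python3 - <<'E'
from h import *
o,c=cam('wrist','w6.png');p=np.array(o['ee_pos']);R=np.array(o['tool_rot']);print(p,o['time_s'],np.degrees(np.arctan2(R[1,0],R[0,0])),o['qpos'])
print(R.T@(np.array([607.5,-199.7,300])-p),'pivot',proj(c,o,(612.8,-166.1,245)),'push',proj(c,o,(607.5,-199.7,269)))
E
```

```text
[ 601.1823893  -240.23176001  315.30515285] 14.1667 80.75334178162068 [-4.68037800e-01  3.10605534e-01  9.86791029e-01  7.51387814e-04
  1.84667623e+00 -3.06450936e-01]
[40.99817462 -0.24435178 15.36468186] pivot [321.80113903 112.39017602] push [321.91677858 171.88618064]
```

View pics/w6.png

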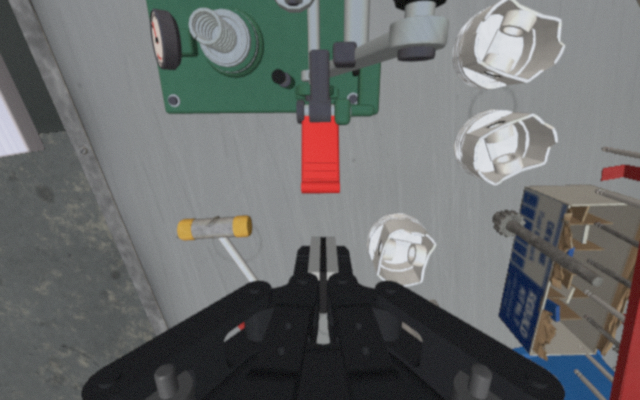

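The red tab is centred at column 321, with its outer end at row 190. That matches the predicted push point (322,172).

Request:
{"fn": "arm_command", "kwargs": {
  "claw": [0,0,0,0,0,0,0,0],
  "dp": [
    [0.5,0,0],
    [0.7,0,0],
    [0.44,0,0],
    [0,0,0],
    [0,0,0.6],
    [0,0,0.5],
    [0,0,0.4],
    [0,0,0.4]
  ],
  "angular": [
    [0,0,0],
    [0,0,0],
    [0,0,0],
    [0,0,0],
    [0,0,0],
    [0,0,0],
    [0,0,0],
    [0,0,0]
  ]
}}

```text
time_s: 14.88
ee_pos: [604.6, -200.6, 270.9]
tool_rot: [[0.161, 0.987, 0.001], [0.987, -0.161, -0.002], [-0.001, 0.001, -1.0]]
wrist_force: [-1.2, -0.2, 1.6]
opening: 0.0
gripper_force: 0.9
```

Request:
{"fn": "arm_command", "kwargs": {
  "claw": [0,0,0,0,0],
  "dp": [
    [0,0,0.3],
    [0,0,0.3],
    [0,0,0.3],
    [0,0,0],
    [0,0,0]
  ],
  "angular": [
    [0,0,0],
    [0,0,0],
    [0,0,0],
    [0,0,0],
    [0,0,0]
  ]
}}

```text
time_s: 15.3
ee_pos: [604.8, -200.1, 247.1]
tool_rot: [[0.16, 0.987, -0.001], [0.987, -0.16, 0.001], [0.0, -0.002, -1.0]]
wrist_force: [-0.4, -0.7, 0.1]
opening: 0.3
gripper_force: 0.0
```

Request:
{"fn": "arm_command", "kwargs": {
  "claw": [0,0,0,0,0,0],
  "dp": [
    [0,0,0.2],
    [0,0,0.2],
    [0,0,0.1],
    [0,0,0],
    [0,0,0],
    [0,0,0]
  ],
  "angular": [
    [0,0,0],
    [0,0,0],
    [0,0,0],
    [0,0,0],
    [0,0,0],
    [0,0,0]
  ]
}}

```text
time_s: 15.8
ee_pos: [605.9, -202.0, 243.9]
tool_rot: [[0.161, 0.987, 0.01], [0.987, -0.161, -0.007], [-0.005, 0.011, -1.0]]
wrist_force: [-4.9, -1.8, 18.9]
opening: -0.1
gripper_force: 7.9
```

Request:
{"fn": "arm_command", "kwargs": {
  "claw": [0,0,0,0,0,0,0,0],
  "dp": [
    [0,0,-0.6],
    [0,0,-0.9],
    [0,0,-1],
    [0,0,-1],
    [0,0,-1],
    [0,0,-0.5],
    [-0.8,0,0],
    [0,0,0]
  ],
  "angular": [
    [0,0,0],
    [0,0,0],
    [0,0,0],
    [0,0,0],
    [0,0,0],
    [0,0,0],
    [0,0,0],
    [0,0,0]
  ]
}}

```text
time_s: 16.47
ee_pos: [601.8, -222.3, 362.0]
tool_rot: [[0.163, 0.987, 0.002], [0.987, -0.163, -0.003], [-0.003, 0.003, -1.0]]
wrist_force: [0.4, -0.6, -1.0]
opening: -0.3
gripper_force: 0.0
```

Request:
{"fn": "arm_command", "kwargs": {
  "claw": [0.7,0.7],
  "dp": [
    [0,0,0],
    [0,0,0]
  ],
  "angular": [
    [0,0,0],
    [0,0,0]
  ]
}}

```text
time_s: 16.63
ee_pos: [601.8, -219.6, 359.4]
tool_rot: [[0.16, 0.987, -0.002], [0.987, -0.16, 0.001], [0.001, -0.002, -1.0]]
wrist_force: [-0.2, 0.2, 0.3]
opening: 23.3
gripper_force: 0.0
```

```bash
python3 - <<'E'
from h import *
o,c=cam('wrist','w7.png');p=np.array(o['ee_pos']);R=np.array(o['tool_rot']);print(p,o['time_s'])
ex=np.array([.988,-.156,0]);ey=np.array([.156,.988,0]);H=np.array([509.7,-68.8,0])+159*ex+[0,0,302];print(H,R.T@(H-p))
print('bar ends',proj(c,o,H+37*ey),proj(c,o,H-37*ey),'spring top',proj(c,o,(509.7,-68.8,114)))
print([(np.round(d['xyz'],1).tolist(),round(d['score'],2)) for d in ctrl.look_for('wrist','handle')])
E
```

```text
[ 601.79493719 -219.62166734  359.4082209 ] 16.6333
[666.792 -93.604 302.   ] [134.75462104  44.0494001   57.45969843]
bar ends [409.85973408 -87.93180384] [398.0204295   72.52690977] spring top [225.03397802  54.82019875]
[([651.0, -112.8, 253.1], 0.75), ([518.2, -73.1, 57.5], 0.31)]
```

View pics/w7.png

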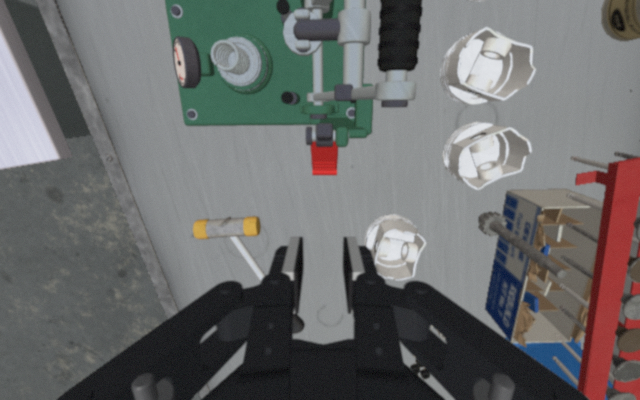

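The tab is foreshortened at (324,158), so the catch is flipped. The bar's right end at (397,72) matches the prediction, and the spring is still standing at (237,58).

Request:
{"fn": "arm_command", "kwargs": {
  "claw": [0.7,0.7,0.7,0.7,0.7,0.7,0.7,0.7],
  "dp": [
    [0.6,0.2,0],
    [0.8,0.4,0],
    [0.8,0.4,0],
    [0.8,0.4,0],
    [0.8,0.36,0],
    [0.8,0,0],
    [0.79,0,0],
    [0,0,0]
  ],
  "angular": [
    [0,0,0],
    [0,0,0],
    [0,0,0],
    [0,0,0],
    [0,0,0],
    [0,0,0],
    [0,0,0],
    [0,0,0]
  ]
}}

```text
time_s: 17.4
ee_pos: [667.8, -88.4, 360.1]
tool_rot: [[0.154, 0.988, -0.0], [0.988, -0.154, 0.003], [0.003, -0.001, -1.0]]
wrist_force: [0.1, -0.1, -0.2]
opening: 59.5
gripper_force: 0.0
```

Request:
{"fn": "arm_command", "kwargs": {
  "claw": [0.7,0.7],
  "dp": [
    [0,0,0],
    [0,0,0]
  ],
  "angular": [
    [0,0,0],
    [0,0,0]
  ]
}}

```text
time_s: 17.57
ee_pos: [666.9, -93.5, 360.4]
tool_rot: [[0.16, 0.987, -0.0], [0.987, -0.16, -0.0], [-0.0, -0.0, -1.0]]
wrist_force: [0.9, -0.3, -0.2]
opening: 59.9
gripper_force: 0.0
```

```bash
python3 - <<'E'
from h import *
o,c=cam('wrist','w8.png');p=np.array(o['ee_pos']);R=np.array(o['tool_rot']);print(p,o['time_s'],o['opening'])
H=np.array([666.8,-93.6,302]);ey=np.array([.156,.988,0]);print(R.T@(H-p),proj(c,o,H),proj(c,o,H+37*ey),proj(c,o,H-37*ey))
E
```

```text
[666.91033993 -93.53531916 360.41923819] 17.5667 59.89201989650749
[-5.55127265e-02 -8.74573487e-02  5.84192864e+01] [322.09284371 225.23529505] [321.87722428 173.4888155 ] [322.28423757 271.16787994]
```

View pics/w8.png

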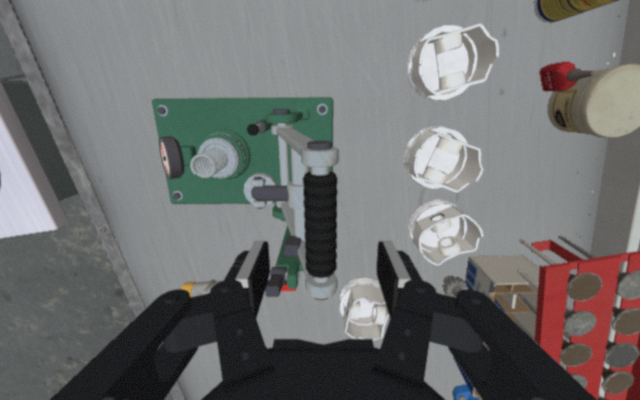

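The bar lies midway between the fingers, at column 321 and rows 173 to 274. I'll descend and pinch it.

Request:
{"fn": "arm_command", "kwargs": {
  "claw": [0.7,0.7,0.7,0.7,0.7,0.4,0.2,0],
  "dp": [
    [0,0,0.5],
    [0,0,0.7],
    [0,0,0.7],
    [0,0,0.34],
    [0,0,0],
    [0,0,0],
    [0,0,0],
    [0,0,0]
  ],
  "angular": [
    [0,0,0],
    [0,0,0],
    [0,0,0],
    [0,0,0],
    [0,0,0],
    [0,0,0],
    [0,0,0],
    [0,0,0]
  ],
  "squeeze": 40
}}

```text
time_s: 18.28
ee_pos: [666.6, -94.2, 306.4]
tool_rot: [[0.161, 0.987, 0.001], [0.987, -0.161, -0.0], [-0.0, 0.001, -1.0]]
wrist_force: [-17.0, 2.6, 0.9]
opening: 24.1
gripper_force: 9.3
```

Request:
{"fn": "arm_command", "kwargs": {
  "claw": [0,0,0,0,0],
  "dp": [
    [0,0,0],
    [0,0,0],
    [0,0,0],
    [0,0,0],
    [0,0,0]
  ],
  "angular": [
    [0,0,0],
    [0,0,0],
    [0,0,0],
    [0,0,0],
    [0,0,0]
  ]
}}

```text
time_s: 18.7
ee_pos: [665.2, -94.0, 306.4]
tool_rot: [[0.16, 0.987, -0.003], [0.987, -0.161, -0.0], [-0.001, -0.003, -1.0]]
wrist_force: [-5.9, 0.1, 2.4]
opening: 20.7
gripper_force: 39.3
```

```bash
cat > arc.py <<'E'
from h import *
o=ctrl.get_obs();p=np.array(o['ee_pos']);R=np.array(o['tool_rot'])
ex=np.array([.988,-.156,0]);Hg=np.array([509.7,-68.8,0])+110*ex+[0,0,118]
off=p-(Hg+49*ex+[0,0,184]);print(p,o['time_s'],'tool-bar offset',off)
# arc: angle from vertical-back 15deg; tester x=-190 sin(th-15)
N=24;L=1.48
f=lambda q:190*np.array([np.sin(np.radians(15)-q),np.cos(np.radians(15)-q)])
for i in range(N):
    d=f(L*(i+1)/N)-f(L*i/N);w=R.T@(d[0]*ex+[0,0,d[1]])/25;print(i,np.round(w,2))
print('end',f(L))
E
python3 arc.py
```

```text
[665.16364271 -93.96212154 306.35709812] 18.7 tool-bar offset [-1.62835729 -0.35812154  4.35709812]
0 [-0.   -0.46 -0.11]
1 [-0.   -0.46 -0.08]
2 [-0.   -0.47 -0.05]
3 [-0.   -0.47 -0.02]
4 [-0.   -0.47  0.01]
5 [-0.   -0.47  0.04]
6 [-0.   -0.46  0.07]
7 [-0.   -0.46  0.09]
8 [-0.   -0.45  0.12]
9 [-0.   -0.44  0.15]
10 [-0.   -0.43  0.18]
11 [-0.   -0.42  0.2 ]
12 [-0.   -0.41  0.23]
13 [-0.   -0.39  0.25]
14 [-0.   -0.38  0.28]
15 [-0.   -0.36  0.3 ]
16 [-0.   -0.34  0.32]
17 [-0.   -0.32  0.34]
18 [-0.   -0.3   0.36]
19 [-0.   -0.28  0.38]
20 [-0.   -0.25  0.4 ]
21 [-0.   -0.23  0.41]
22 [-0.   -0.2   0.42]
23 [-0.   -0.17  0.44]
end [-178.31110203   65.61364867]
```

Request:
{"fn": "arm_command", "kwargs": {
  "claw": [0,0,0,0,0,0,0,0],
  "dp": [
    [0,-0.46,-0.11],
    [0,-0.46,-0.08],
    [0,-0.47,-0.05],
    [0,-0.47,-0.02],
    [0,-0.47,0.01],
    [0,-0.47,0.04],
    [0,-0.46,0.07],
    [0,-0.46,0.09]
  ],
  "angular": [
    [0,0,0],
    [0,0,0],
    [0,0,0],
    [0,0,0],
    [0,0,0],
    [0,0,0],
    [0,0,0],
    [0,0,0]
  ]
}}

```text
time_s: 19.37
ee_pos: [575.5, -80.1, 308.3]
tool_rot: [[0.161, 0.987, 0.005], [0.987, -0.161, -0.003], [-0.002, 0.006, -1.0]]
wrist_force: [1.7, -2.3, 1.1]
opening: 20.5
gripper_force: 39.8
```

Request:
{"fn": "arm_command", "kwargs": {
  "claw": [0,0,0,0,0,0,0,0],
  "dp": [
    [0,-0.45,0.12],
    [0,-0.44,0.15],
    [0,-0.43,0.18],
    [0,-0.42,0.2],
    [0,-0.41,0.23],
    [0,-0.39,0.25],
    [0,-0.38,0.28],
    [0,-0.36,0.3]
  ],
  "angular": [
    [0,0,0],
    [0,0,0],
    [0,0,0],
    [0,0,0],
    [0,0,0],
    [0,0,0],
    [0,0,0],
    [0,0,0]
  ]
}}

```text
time_s: 20.03
ee_pos: [493.8, -67.5, 266.6]
tool_rot: [[0.161, 0.987, 0.004], [0.987, -0.161, -0.005], [-0.004, 0.005, -1.0]]
wrist_force: [-3.6, -3.9, 5.4]
opening: 20.5
gripper_force: 40.3
```

```bash
cat > ang.py <<'E'
from h import *
o=ctrl.get_obs();p=np.array(o['ee_pos'])
ex=np.array([.988,-.156,0]);Hg=np.array([509.7,-68.8,0])+110*ex+[0,0,118]
b=p-[-1.6,-.4,4.4]-Hg;x=b@ex;print(x,b[2],np.hypot(x,b[2]),'lever',np.radians(15)-np.arctan2(x,b[2]),o['wrist_force'],o['opening'],o['gripper_force'])
E
python3 ang.py
```

```text
-124.44335466746004 144.1919155863273 190.46641972102532 lever 0.9738151555826979 [-3.59291298 -3.85857927  5.39579786] 20.509994599534483 40.31448483467102
```

Following the arc well. I'll continue down, slower.

Request:
{"fn": "arm_command", "kwargs": {
  "claw": [0,0,0,0,0,0,0,0],
  "dp": [
    [0,-0.34,0.32],
    [0,-0.32,0.34],
    [0,-0.3,0.36],
    [0,-0.28,0.38],
    [0,-0.25,0.4],
    [0,-0.23,0.41],
    [0,0,0],
    [0,0,0]
  ],
  "angular": [
    [0,0,0],
    [0,0,0],
    [0,0,0],
    [0,0,0],
    [0,0,0],
    [0,0,0],
    [0,0,0],
    [0,0,0]
  ]
}}

```text
time_s: 20.7
ee_pos: [449.4, -60.6, 209.1]
tool_rot: [[0.161, 0.987, -0.004], [0.987, -0.161, -0.004], [-0.005, -0.003, -1.0]]
wrist_force: [-8.3, -4.4, 6.9]
opening: 20.6
gripper_force: 40.3
```

Request:
{"fn": "arm_command", "kwargs": {
  "claw": [0,0,0,0,0,0],
  "dp": [
    [0,-0.1,0.21],
    [0,-0.1,0.21],
    [0,-0.09,0.22],
    [0,-0.08,0.22],
    [0,0,0],
    [0,0,0]
  ],
  "angular": [
    [0,0,0],
    [0,0,0],
    [0,0,0],
    [0,0,0],
    [0,0,0],
    [0,0,0]
  ]
}}

```text
time_s: 21.2
ee_pos: [441.1, -59.4, 190.2]
tool_rot: [[0.161, 0.987, -0.001], [0.987, -0.161, -0.005], [-0.005, -0.0, -1.0]]
wrist_force: [-11.8, -2.6, 13.3]
opening: 20.8
gripper_force: 41.1
```

```bash
python3 ang.py
```

```text
-177.7811949819088 67.77869104691675 190.2632498650984 lever 1.4683587958863262 [-11.82779962  -2.62278651  13.26184532] 20.753674905376553 41.1249840259552
```

Request:
{"fn": "arm_command", "kwargs": {
  "claw": [0,0,0,0,0,0,0,0],
  "dp": [
    [0,-0.06,0.1],
    [0,-0.04,0.1],
    [0,-0.03,0.08],
    [0,0,0],
    [0,0,0],
    [0,0,0],
    [0,0,0],
    [0,0,0]
  ],
  "angular": [
    [0,0,0],
    [0,0,0],
    [0,0,0],
    [0,0,0],
    [0,0,0],
    [0,0,0],
    [0,0,0],
    [0,0,0]
  ]
}}

```text
time_s: 21.87
ee_pos: [440.2, -59.2, 187.4]
tool_rot: [[0.161, 0.987, 0.007], [0.987, -0.161, -0.007], [-0.006, 0.008, -1.0]]
wrist_force: [-12.1, -3.1, 24.9]
opening: 20.1
gripper_force: 42.2
```

```bash
python3 ang.py; python3 -c "
from h import *
o,c=cam('wrist','w9.png')
s=cam('scene')[1]['frame'][120:270,290:400];t=cam('top')[1]['frame'][130:255,295:390]
cv2.imwrite('pics/w9.png',np.hstack([c['frame'][:,80:480],cv2.resize(s,(400,400),interpolation=2)])[:,:,::-1])"
```

```text
-178.74363948557536 65.03894679138716 190.20870972771522 lever 1.483620852835516 [-12.13287273  -3.11806769  24.88300533] 20.118477876395087 42.24990785121918
```

View pics/w9.png

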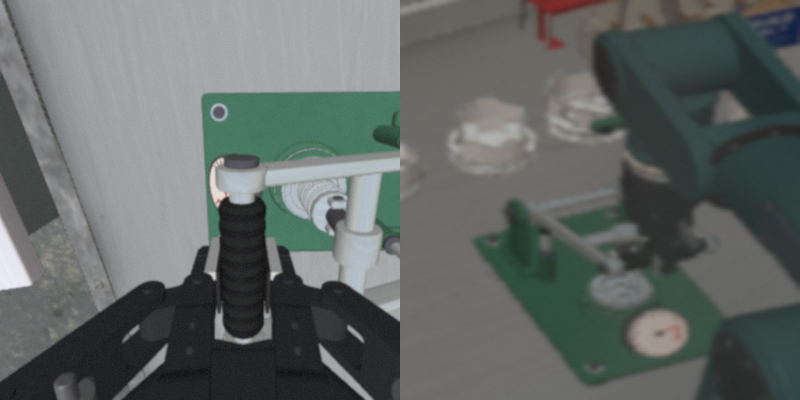

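The foot sits on the spring, and the push at the bar (25 N) is well above the 13 N the spring needs, so the lever is on its stops. I'll hold briefly, then hand in.

Request:
{"fn": "arm_command", "kwargs": {
  "claw": [0,0,0,0,0,0,0,0],
  "dp": [
    [0,0,0.03],
    [0,0,0],
    [0,0,0],
    [0,0,0],
    [0,0,0],
    [0,0,0],
    [0,0,0],
    [0,0,0]
  ],
  "angular": [
    [0,0,0],
    [0,0,0],
    [0,0,0],
    [0,0,0],
    [0,0,0],
    [0,0,0],
    [0,0,0],
    [0,0,0]
  ]
}}

```text
time_s: 22.68
ee_pos: [440.2, -59.2, 187.4]
tool_rot: [[0.161, 0.987, 0.007], [0.987, -0.161, -0.007], [-0.006, 0.008, -1.0]]
wrist_force: [-13.3, -3.3, 27.8]
opening: 20.9
gripper_force: 42.6
```

```bash
python3 ang.py; python3 -c "
from h import *
print(ctrl.finish_job())"
```

```text
-178.72741508494667 65.01430693643798 190.1850388683931 lever 1.4837134309483941 [-13.27108521  -3.32749954  27.79068788] 20.889531826705557 42.557435631752014
the job is handed in; nothing more can be done
None
```

I handed the job in at about 23 s, with the spring centred on the seat, the catch flipped, and the gripper holding the lever down at about 1.48 rad with roughly 28 N upward on the wrist; the hand-in returned no verdict, and I had no direct reading of how far the pan sank.

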